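Lock a cartridge into its dock with the cam screw

ROBOT

A 7-joint arm with a two-finger parallel gripper is mounted at the origin on a cart in front of the work surface, level with it; the furniture and walls round the work are solid. World frame = base frame: x ahead of the robot, y to its left, z up, the work surface at z = 0. Lengths are in m, angles in degrees, forces in N, time in s.
With the tool pointing down it reaches from about 0.425 to 0.875 m from the base axis. Payload 4.7 kg.
Tool frame: the origin (TCP) lies at the very end of the fingers, on their centre line; the grasp point (between the pads) lies behind it (env.pinch_z is the z of the grasp point in the tool frame, in m); z points along the fingers, y is the direction in which the jaws open and shut (so a half turn about z gives the same grasp; the last joint's range is limited). The gripper opens to 87 mm and grips with 3 to 60 N. Pads are 19 mm wide; open, the fingers measure 117 mm over their backs; the gripper's body (75 mm by 190 mm) begins 51 mm behind the grasp point.
Start: joints at [-71.614, 18.392, -4.016, 83.108, 1.295, 78.541, -3.26], TCP at [0.196, 0.62, 0.223] pointing down, gripper open.
Joint ranges: [-163.93, 163.93], [-17.29, 119.83], [-79.2, 71.16], [3.27, 140.29], [-89.18, 269.18], [5.43, 117.66], [-154.24, 154.24]. Speed limits (degrees/s): [147.25, 147.25, 180, 180, 180, 180, 180].

INTERFACE

Orientations are given as [roll, pitch, yaw] about the fixed x, y, z axes, in that order (R = Rz(yaw) Ry(pitch) Rx(roll)).
In Python, from cell import readout, read_camera, env gives the robot as it stands. The module is installed in compiled form; this text tells all that it offers.
- The arm moves only by the tool servo_tool, never from a script. Its argument "plan" is a list that holds one entry, the list of rows, each a list of 5 numbers: the finger opening in m, from 0 to 0.087, then the shift along the tool's x, y, z in m, then the turn about the tool's z in rad. In form: [[[jaw, x, y, z, yaw], ...]]. A call has 1 to 12 rows; each row is the pose to reach, as a shift and turn from the pose measured when the call began, along the tool's axes at that moment; what a row does not reach only later rows make up. A row lasts 1/12 s, in which the tool goes at most 41.7 mm and 7.16 degrees, less where a joint would pass 70% of its speed; a pose out of reach is approached as far as the arm can. A call with a gripper value outside its range is refused whole. The fingers move at their own pace and stop on an object; "force" is the grip in N (left out, the last holds). Time passes only in rows, so rows that repeat a pose let the fingers close. It gives the time, the measured TCP pose, the force and the opening at its end, in the units of the state.
- readout.get_obs(): the state, without advancing time (a new reading comes with each control period).
- read_camera(name): name is "side" or "top"; returns a dict with "image" (420x560x3 uint8, red, green, blue), "range_z" (420x560 float32, m along the optical axis (not along the pixel's ray), 0 where there is no reading), "mtx" (3x3 intrinsics, pixels), "camera_from_world" (4x4, takes a point from world to camera coordinates). Camera axes: x right, y up, looking along -z (the intrinsics and any distortion apply to the point x, -y, -z); pixel columns grow to the right and rows downward; lengths in m; the calibration is good to about 2 mm. A picture is of the moment at which its call begins.
- env.sign_off(): hands the job in, once; it reports no verdict.
The state is a dict: "time_s": time; "qpos": joint angles; "joint_velocities": joint speeds; "effort": joint torques, N m; "tool_pos": TCP position; "tool_rot": TCP orientation; "force": force on the tool from outside, world axes, zero at the start; "wrist_torque": the same for the moment, N m; "grip_width": finger opening in m.
Only numpy, scipy, OpenCV 4.12 (cv2) and the standard library are available. Lean on these libraries where they do the work, as an engineer would, in place of code of your own. Each camera call takes 0.05 s, during which the arm holds its last target. There are 200 camera calls.

TASK

The white cartridge stands loose in its dock, its T-headed bolt already inside the steel cam disc. Take the orange screwdriver from its stand and turn the cam clockwise with it, so that the cam grabs the bolt head and draws the cartridge onto the rubber seal; stop when it goes firm, at about 0.35 Nm: clamped, not overtightened. Stand the screwdriver back in its stand; do not touch cartridge or cam with the gripper, press the blade only gently, and leave the things around alone.

Things in the scene. Friction and masses are not known exactly. Their poses are not given: they have to be found in the camera images.
- dock: Grey dock, 200 x 92 x 10 mm, fixed; origin at the centre of its underside. At its +x end a dark steel housing (46 mm high) holds the cam, its vertical axis 45 mm along +x. Two rubber seal strips (45 mm high) stand before it; rails (32 mm high) on the -x half guide the cartridge. The seal's depth varies by some mm and is not reported: the angle where the cam goes firm must be felt.
- cam_slot (a point): Middle of the driver slot in the top face of the round steel cam disc (48 mm across), on the cam's axis, level with that face, 55 mm above the worktop. Its x axis runs along the slot, z up; it turns with the cam. The slot has closed ends: 19 mm long, 5 mm wide, 6.5 mm deep with a hard floor, edges chamfered 1.5 mm.
- cam (a joint): Angle of the cam, rad, growing clockwise from above; hard stop at 1.8. Starts at 0 to 0.15 (bolt head free), grabs the head at 0.3 to 0.5, then draws it 6 mm per rad, at 0.08 to 0.15 Nm. The cartridge meets the seal anywhere from 0.65 to 1.2 rad; within some 0.1 to 0.2 rad the torque then climbs to the 0.35 Nm wanted (allowed: about 0.3 to 0.4). The cam stays where it is left.
- cartridge: White box, 80 x 50 x 44 mm, with a blue label, standing loose between the rails of the dock, 1 to 5 mm away from the seal; origin at the centre of its underside, 10 mm above the worktop; x points to the cam. A steel bolt with a T-shaped head (20 mm tall, 8 mm thick) runs from its +x face into the cam.
- driver: Stubby flat screwdriver, 90 g, 112 mm long, upright in its stand; origin at the blade's tip, z up to the handle, x along the blade's width. Blade 16 x 3 mm; shank 8 mm; black collar 28 mm across, 44 to 48 mm above the tip; orange square handle 24 x 24 mm, flats square to x and y, 48 to 110 mm above the tip. In the stand the tip is 6 mm above the worktop.
- stand_hole (a point): Middle of the mouth of the round hole in the top of the grey driver stand, 50 mm above the worktop. The stand is a fixed block 70 x 70 x 50 mm on an 86 mm foot; the hole is 21 mm in diameter and 46 mm deep with a 3 mm chamfer. The screwdriver hangs in it upright with its collar resting on the block.
- filter_box: Light blue round box, 53 mm in diameter, 22 mm high, a bystander; origin at the centre of its underside.
- beaker_s: Small clear beaker, 53 mm in diameter, 56 mm high, a bystander; origin at the centre of its underside.
- spare_cap: Blue ribbed screw cap, 54 mm in diameter, 24 mm high, a bystander; origin at the centre of its underside.
There are look-alikes about, which are no part of the job. What is shaped like the part that bears stand_hole but yellow is not meant.

How it is judged (in metres and radians):
On the way, in this order (a step that is already met when the one before it is completed fails the run):
1. the screwdriver's blade is seated in the cam's slot (horizontal distance between driver and cam_slot below 0.004 m and z of driver in the frame of cam_slot below -0.0035 m), for 0.2 s.
2. the cam clamps the cartridge against the seal (contact force between cartridge and cam above 3 N and value of joint cam above 0.6 rad), for 0.2 s.
At the end, for the whole second after the job is handed in: The cam still clamps the cartridge on the seal (6 to 35 N between cam and bolt head), and the screwdriver stands upright (within 0.15 rad) in its stand, its tip at least 40 mm down the hole and within 8 mm of the hole's axis (contact force between cartridge and cam above 3 N and horizontal distance between driver and stand_hole below 0.008 m and z of driver in the frame of stand_hole below -0.04 m and angle between driver's own z axis and vertical below 0.15 rad); the robot touches nothing.
It fails at once if the cam is overtightened: more than 35 N between cam and bolt head (contact force between cartridge and cam above 35 N).
It fails at once if the screwdriver bears on the cam with more than 100 N in all (contact force between driver and cam above 100 N).
It fails at once if the robot itself touches the cartridge or the cam (contact force between any of the arm, the fingers and cartridge above 1 N or contact force between any of the arm, the fingers and cam above 1 N).
It fails at once if a bystander is moved more than 15 mm or tipped (distance of any of filter_box, beaker_s, spare_cap from where it was at the start of the episode above 0.015 m or angle between beaker_s's own z axis and vertical above 0.4 rad).
It also fails if it takes over 67 s, if anything falls off the work surface, if the arm or the gripper's body presses on something with over 40 N, if the wrist force passes 120 N, or if a joint passes its speed limit or range.

## Working session

There is one attempt and no reset: what is moved stays moved. The work goes in short steps, Python scripts to look and compute and a tool call to move; the robot and the scene stay as the last step left them, time stands still between calls to the robot, and variables do not carry over. Pictures are saved under pics/ and viewed, about 8 in all and at most 12, crops included, and the job is handed in when it is done.

Besides the shell and the picture viewer there is one more tool, called after "Request:" by a JSON object that holds its "name" and its "arguments". servo_tool: Moves the arm, as the interface text tells. Its arguments: {"type":"object","properties":{"plan":{"type":"array"},"force":{"type":"number"}},"required":["plan"]}

```bash
mkdir -p pics; cat > h.py <<'E'
import numpy as np,cv2
from cell import readout,read_camera,env
def snap(n,f):
    c=read_camera(n); cv2.imwrite(f,cv2.cvtColor(c['image'],cv2.COLOR_RGB2BGR)); np.savez('%s.npz'%n,**c); return c
def ray(c,u,v,z):
    K=c['mtx'];T=c['camera_from_world'];d=np.linalg.inv(K)@[u,v,1];d=d*[1,-1,-1]
    R=T[:3,:3];o=-R.T@T[:3,3];w=R.T@d
    return o+w*(z-o[2])/w[2]
def cloud(c):
    K=c['mtx'];T=c['camera_from_world'];r=c['range_z'];v,u=np.mgrid[:r.shape[0],:r.shape[1]]
    p=np.stack([(u-K[0,2])/K[0,0]*r,-(v-K[1,2])/K[1,1]*r,-r],-1)
    return (p-T[:3,3])@T[:3,:3]
E
python3 - <<'E'
from h import *
for n in('top','side'):
    c=snap(n,f'pics/{n}0.png');print(c['mtx'],c['camera_from_world'])
print(readout.get_obs(),env.pinch_z)
E
```

```text
[[401.99581732   0.         276.59030841]
 [  0.         401.99581732 212.42281054]
 [  0.           0.           1.        ]] [[-0.02200677 -0.99970765  0.01001592  0.14596337]
 [ 0.99564347 -0.02100714  0.09084478 -0.57812212]
 [-0.09060781  0.01197148  0.9958147  -1.02954275]
 [ 0.          0.          0.          1.        ]]
[[479.02027886   0.         277.55904214]
 [  0.         479.02027886 213.26436519]
 [  0.           0.           1.        ]] [[ 0.92775767 -0.37313282 -0.00613176 -0.48590638]
 [ 0.23373886  0.56820274  0.78899416 -0.28817042]
 [-0.29091553 -0.73342862  0.61437009 -0.86732848]
 [ 0.          0.          0.          1.        ]]
{'time_s': 0.1, 'qpos': array([-71.61359488,  18.43439179,  -4.01601255,  83.16987949,
         1.29603817,  78.54081169,  -3.26104433]), 'joint_velocities': array([ 0.04087266, -0.02018863, -0.00612771, -0.16235744,  0.03038668,
        0.01387795, -0.07109073]), 'effort': array([-3.64313719e-04, -4.92569125e+01, -4.05968595e-01, -3.13402033e+01,
       -6.43422268e-02,  3.93728376e-02,  8.14434293e-05]), 'tool_pos': array([0.1962029 , 0.61914498, 0.22155849]), 'tool_rot': array([-1.79900212e+02,  6.43300656e-03,  1.62422858e+02]), 'force': array([ 0.30238032, -0.23008934,  1.47843905]), 'wrist_torque': array([-0.02255202,  0.01279729, -0.00388043]), 'grip_width': 0.08694711849040643} -0.0187
```

View pics/top0.png

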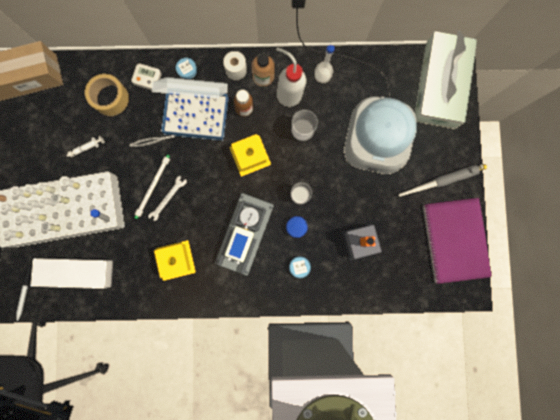

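View pics/side0.png

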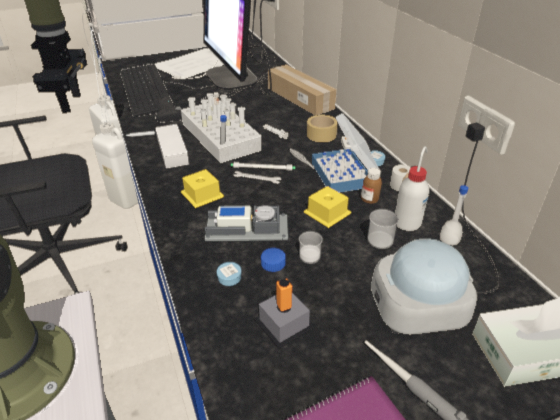

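Top: the grey stand with the orange driver is at (367,241), and the dock's cam disc is at (249,216). Next I'll take measurements and zoom in.

```bash
python3 - <<'E'
from h import *
T=np.load('top.npz');S=np.load('side.npz')
t=T['image'];s=S['image']
def cr(i,u,v,w,h,k): return cv2.resize(i[v:v+h,u:u+w],None,fx=k,fy=k,interpolation=cv2.INTER_CUBIC)
a=cr(t,210,190,70,90,5)[:, :350];b=cr(t,335,215,60,60,5);c=cr(s,200,195,95,50,5)[:, :];d=cr(s,255,272,60,70,4)
W=np.zeros((600,800,3),np.uint8)
W[:450,:350]=a;W[:300,350:650]=b; W[300:550,325:800]=c
cv2.imwrite('pics/z1.png',W[...,::-1])
for n,C in(('top',T),('side',S)):
    hsv=cv2.cvtColor(C['image'],cv2.COLOR_RGB2HSV)
    m=cv2.inRange(hsv,(3,150,90),(18,255,255))
    k,l,st,ce=cv2.connectedComponentsWithStats(m)
    P=cloud(C)
    for i in range(1,k):
        if st[i,4]>20:
            q=P[l==i]; print(n,st[i],ce[i],np.median(q,0),q.min(0),q.max(0))
P=cloud(T)
# stand top
g=(abs(P[...,2]-.05)<.006);x,y=P[...,0],P[...,1]
r=np.zeros(g.shape,bool);r[220:265,340:390]=1
q=P[g&r];print('stand',len(q),q.mean(0),cv2.minAreaRect(q[:,:2].astype(np.float32)*1000))
r=np.zeros(g.shape,bool);r[195:235,230:275]=1
g=abs(P[...,2]-.056)<.006
q=P[g&r];print('cam',len(q),q.mean(0),np.median(q[:,2]),cv2.minEnclosingCircle(q[:,:2].astype(np.float32)*1000))
E
```

```text
top [237  97  15  13  77] [245.32467532 104.83116883] [0.85700596 0.2070462  0.06351184] [0.84982672 0.19401225 0.04798853] [0.88329911 0.23068483 0.07327419]
top [360 237  15   9  77] [365.33766234 241.63636364] [ 0.4979262  -0.07551096  0.11385326] [ 0.48553108 -0.09653843  0.06103039] [0.50980808 0.14610116 1.07629122]
side [276 281  16  30 374] [283.45187166 295.85026738] [ 0.49769118 -0.09602987  0.09057058] [ 0.26584067 -0.65369193 -0.00402731] [0.55921405 0.0304536  0.757246  ]
stand 617 [ 0.49919067 -0.08395701  0.05124735] ((499.7388000488281, -86.41895294189453), (69.92851257324219, 70.69786071777344), 13.11068344116211)
cam 396 [0.55800061 0.21047058 0.05479233] 0.05496313007092665 ((559.3573608398438, 209.85137939453125), 49.14856719970703)
```

View pics/z1.png

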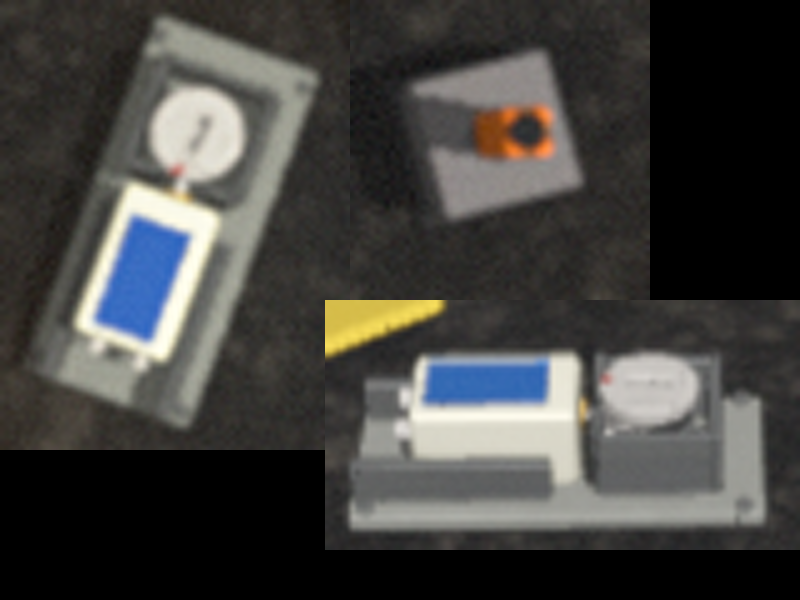

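```bash
python3 - <<'E'
from h import *
T=np.load('top.npz');S=np.load('side.npz')
t=T['image'];P=cloud(T)
# handle
r=np.zeros(t.shape[:2],bool);r[230:252,355:382]=1
for n,C in(('top',T),('side',S)):
    P=cloud(C);x,y,z=P[...,0],P[...,1],P[...,2]
    m=(z>.108)&(z<.125)&(np.hypot(x-.5,y+.086)<.03)
    v,u=np.nonzero(m); q=np.array([ray(C,a,b,.115)[:2] for a,b in zip(u,v)])*1000
    print(n,len(q),q.mean(0),cv2.minAreaRect(q.astype(np.float32)),np.median(z[m]))
    m=(z>.06)&(z<.11)&(np.hypot(x-.5,y+.086)<.03); q=P[m]
    print(' body',len(q),np.percentile(q,[5,50,95],axis=0).round(4).tolist())
for n,C in(('top',T),('side',S)):
    P=cloud(C);x,y,z=P[...,0],P[...,1],P[...,2]; hsv=cv2.cvtColor(C['image'],cv2.COLOR_RGB2HSV)
    near=np.hypot(x-.559,y-.21)<.035
    m=near&(hsv[...,2]>130)&(hsv[...,1]<60)&(abs(z-.055)<.006)
    k,l,st,ce=cv2.connectedComponentsWithStats(m.astype(np.uint8)); i=1+np.argmax(st[1:,4]); m=(l==i).astype(np.uint8)
    c=max(cv2.findContours(m,cv2.RETR_EXTERNAL,cv2.CHAIN_APPROX_NONE)[0],key=cv2.contourArea)
    q=np.array([ray(C,a,b,.055)[:2] for a,b in cv2.convexHull(c)[:,0]]).astype(np.float32)*1000
    e=cv2.minEnclosingCircle(q);print(n,'cam',e, cv2.fitEllipse(q))
    cc=np.array(e[0])/1000
    # slot: darkness moments within 14mm
    g=cv2.cvtColor(C['image'],cv2.COLOR_RGB2GRAY).astype(float)
    Q=[];Wt=[];B=[]
    for v,u in np.argwhere(near):
        w=ray(C,u,v,.055)[:2]-cc; d=np.hypot(*w)
        if d<.013:Q.append(w);Wt.append(g[v,u])
        elif d<.018:B.append(g[v,u])
    Q=np.array(Q);Wt=np.clip(np.median(B)-8-np.array(Wt),0,None)
    mu=(Q*Wt[:,None]).sum(0)/Wt.sum();D=Q-mu;cv=(D*Wt[:,None]).T@D/Wt.sum();ev,V=np.linalg.eigh(cv)
    print(' slot off',mu,'c',cc+mu,'std',np.sqrt(ev),'ang',np.degrees(np.arctan2(V[1,1],V[0,1]))%180)
P=cloud(T);x,y,z=P[...,0],P[...,1],P[...,2]
m=(np.hypot(x-.52,y-.22)<.13)&(z>.006)&(z<.07);q=P[m][:,:2].astype(np.float32)*1000
print('dock',cv2.minAreaRect(q))
h=cv2.inRange(cv2.cvtColor(t,cv2.COLOR_RGB2HSV),(105,150,80),(125,255,255))
k,l,st,ce=cv2.connectedComponentsWithStats(h)
for i in range(1,k):
    if st[i,4]>100:
        v,u=np.nonzero(l==i);print(ce[i],cv2.minAreaRect(np.array([ray(T,a,b,.054)[:2] for a,b in zip(u,v)]).astype(np.float32)*1000))
E
```

```text
top 100 [500.28744546 -85.80486875] ((499.740478515625, -85.04936218261719), (24.08781623840332, 23.857643127441406), 88.75759887695312) 0.11830725685724919
 body 46 [[0.4882, -0.0773, 0.0624], [0.5002, -0.0752, 0.0825], [0.51, -0.0743, 0.1067]]
side 146 [500.40782866 -89.01657038] ((500.4293212890625, -89.16521453857422), (24.921180725097656, 29.24386978149414), 4.174550533294678) 0.11520751053438649
 body 278 [[0.4902, -0.0984, 0.0628], [0.4979, -0.0965, 0.0863], [0.5125, -0.0815, 0.1084]]
top cam ((569.9548950195312, 204.6130828857422), 23.55902099609375) ((569.8233032226562, 204.78892517089844), (45.7598876953125, 46.81081008911133), 130.03652954101562)
 slot off [-3.33977705e-05 -1.71104309e-03] c [0.5699215  0.20290204] std [0.00204814 0.00623187] ang 153.45110348935364
side cam ((570.8959350585938, 200.66943359375), 25.28890037536621) ((569.8682250976562, 200.8978729248047), (44.12276840209961, 51.58865737915039), 158.50216674804688)
 slot off [0.00374034 0.00227294] c [0.57463627 0.20294238] std [0.0014977  0.00538755] ang 149.11536930461938
dock ((527.6183471679688, 212.86474609375), (243.06556701660156, 211.7953643798828), 86.90967559814453)
[296.35311573 226.57566766] ((541.3076171875, 84.40575408935547), (51.20542526245117, 50.269596099853516), 25.204723358154297)
[237.99107143 245.15625   ] ((497.47784423828125, 233.4952850341797), (26.987548828125, 52.757442474365234), 68.02642822265625)
```

```bash
cat >> h.py <<'E'
from scipy.spatial.transform import Rotation as Ro
def to(x,y,z,yaw=None):
    o=readout.get_obs();R=Ro.from_euler('xyz',o['tool_rot'],degrees=True)
    d=R.inv().apply(np.array([x,y,z])-o['tool_pos'])
    t=0 if yaw is None else -np.radians((yaw-o['tool_rot'][2]+180)%360-180)
    print('delta',d.round(4),'turn',round(t,3))
def st():
    o=readout.get_obs();print({k:np.round(o[k],4) for k in('time_s','qpos','tool_pos','tool_rot','force','wrist_torque','grip_width')})
E
python3 -c "
from h import *
to(.5,.25,.24,120)"
```

```text
delta [-0.4011 -0.2602 -0.0179] turn 0.74
```

Request:
{"name": "servo_tool", "arguments": {"plan": [[[0.06,-0.401,-0.26,-0.018,0.74],[0.06,-0.401,-0.26,-0.018,0.74],[0.06,-0.401,-0.26,-0.018,0.74],[0.06,-0.401,-0.26,-0.018,0.74],[0.06,-0.401,-0.26,-0.018,0.74],[0.06,-0.401,-0.26,-0.018,0.74],[0.06,-0.401,-0.26,-0.018,0.74],[0.06,-0.401,-0.26,-0.018,0.74],[0.06,-0.401,-0.26,-0.018,0.74],[0.06,-0.401,-0.26,-0.018,0.74],[0.06,-0.401,-0.26,-0.018,0.74],[0.06,-0.401,-0.26,-0.018,0.74]]]}}

```text
time_s: 1.1
tool_pos: [0.5033, 0.244, 0.2402]
tool_rot: [-179.9, 0.2, 119.6]
force: [0.3, -1.2, 0.6]
grip_width: 0.0602
```

```bash
python3 -c "
from h import *
st();to(.5,-.0865,.18,90)"
```

```text
{'time_s': np.float64(1.1), 'qpos': array([-45.9156,   6.7846,  18.7836,  95.4539,  -1.9772,  78.1683,
         2.7678]), 'tool_pos': array([0.5033, 0.244 , 0.2402]), 'tool_rot': array([-179.9482,    0.2429,  119.6153]), 'force': array([ 0.2904, -1.1922,  0.5794]), 'wrist_torque': array([-0.1405, -0.0341,  0.0224]), 'grip_width': np.float64(0.0602)}
delta [-0.2854 -0.1662  0.0615] turn 0.517
```

Request:
{"name": "servo_tool", "arguments": {"plan": [[[0.06,-0.285,-0.166,0.06,0.517],[0.06,-0.285,-0.166,0.06,0.517],[0.06,-0.285,-0.166,0.06,0.517],[0.06,-0.285,-0.166,0.06,0.517],[0.06,-0.285,-0.166,0.06,0.517],[0.06,-0.285,-0.166,0.06,0.517],[0.06,-0.285,-0.166,0.06,0.517],[0.06,-0.285,-0.166,0.06,0.517],[0.06,-0.285,-0.166,0.06,0.517],[0.06,-0.285,-0.166,0.06,0.517]]]}}

```text
time_s: 1.93
tool_pos: [0.4987, -0.0902, 0.1809]
tool_rot: [-180.0, 0.3, 89.6]
force: [-0.9, 0.2, -0.1]
grip_width: 0.0602
```

```bash
python3 -c "
from h import *
st();to(.5,-.0865,.067,90)
a=snap('top','pics/t1.png')['image'];b=snap('side','pics/s1.png')['image']
W=np.hstack([cv2.resize(a[190:290,310:430],None,fx=3.3,fy=3.3),cv2.resize(b[210:340,220:350],(400,330))])
cv2.imwrite('pics/z2.png',W[...,::-1])"
```

```text
{'time_s': np.float64(1.9333), 'qpos': array([-28.3599,   1.8338,  36.4046, 107.6003,  -0.848 ,  70.8896,
         7.8763]), 'tool_pos': array([ 0.4987, -0.0902,  0.1809]), 'tool_rot': array([-179.9977,    0.2892,   89.5685]), 'force': array([-0.911 ,  0.2361, -0.0896]), 'wrist_torque': array([-0.0669,  0.0763, -0.0006]), 'grip_width': np.float64(0.0602)}
delta [0.0043 0.0012 0.1139] turn -0.008
```

View pics/z2.png

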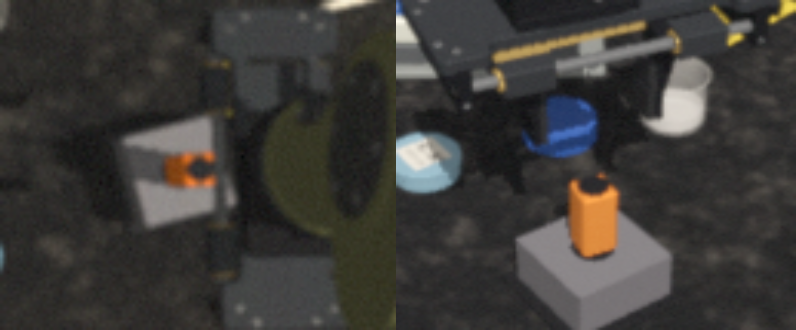

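Request:
{"name": "servo_tool", "arguments": {"plan": [[[0.06,0.004,0.001,0.04,-0.008],[0.06,0.004,0.001,0.08,-0.008],[0.06,0.004,0.001,0.1,-0.008],[0.06,0.004,0.001,0.114,-0.008],[0.06,0.004,0.001,0.114,-0.008],[0.06,0.004,0.001,0.114,-0.008],[0.06,0.004,0.001,0.114,-0.008]]]}}

```text
time_s: 2.62
tool_pos: [0.5021, -0.0804, 0.0684]
tool_rot: [179.9, 0.2, 90.6]
force: [0.1, -0.5, 0.3]
grip_width: 0.0598
```

```bash
python3 -c "
from h import *
st();to(.5,-.0865,.067,90)
"
```

```text
{'time_s': np.float64(2.6167), 'qpos': array([-27.0872,   9.9252,  35.9667, 114.4395,  -6.7162,  57.5138,
        12.6365]), 'tool_pos': array([ 0.5021, -0.0804,  0.0684]), 'tool_rot': array([1.798612e+02, 1.725000e-01, 9.056390e+01]), 'force': array([ 0.1176, -0.4562,  0.3157]), 'wrist_torque': array([-0.1234,  0.0602,  0.0314]), 'grip_width': np.float64(0.0598)}
delta [-0.0061 -0.0021  0.0014] turn 0.01
```

Request:
{"name": "servo_tool", "arguments": {"plan": [[[0.06,-0.006,-0.002,0.001,0.01],[0.06,-0.006,-0.002,0.001,0.01],[0.06,-0.006,-0.002,0.001,0.01],[0.06,-0.006,-0.002,0.001,0.01]]]}}

```text
time_s: 2.95
tool_pos: [0.5005, -0.0865, 0.0681]
tool_rot: [179.8, 0.1, 90.0]
force: [0.1, -0.4, -0.8]
grip_width: 0.0599
```

```bash
python3 -c "
from h import *
st();to(.5,-.0865,.067,90)
"
```

```text
{'time_s': np.float64(2.95), 'qpos': array([-26.6886,   9.8538,  36.3   , 114.5899,  -6.7737,  57.3882,
        12.8136]), 'tool_pos': array([ 0.5005, -0.0865,  0.0681]), 'tool_rot': array([1.797866e+02, 1.488000e-01, 8.996810e+01]), 'force': array([ 0.0653, -0.4155, -0.7784]), 'wrist_torque': array([-0.0784,  0.0624, -0.0335]), 'grip_width': np.float64(0.0599)}
delta [-0.     -0.0006  0.0011] turn -0.001
```

Request:
{"name": "servo_tool", "arguments": {"plan": [[[0.02,0,0,0.001,0],[0.015,0,0,0.001,0],[0.015,0,0,0.001,0],[0.015,0,0,0.001,0],[0.015,0,0,0.001,0],[0.015,0,0,0.001,0],[0.015,0,0,0.001,0]]], "force": 40}}

```text
time_s: 3.53
tool_pos: [0.5006, -0.0865, 0.0671]
tool_rot: [179.8, 0.2, 90.0]
force: [0.0, -0.3, 0.4]
grip_width: 0.0235
```

```bash
python3 -c "
from h import *
st()
"
```

```text
{'time_s': np.float64(3.5333), 'qpos': array([-26.6645,   9.9463,  36.2887, 114.6342,  -6.8436,  57.2616,
        12.8735]), 'tool_pos': array([ 0.5006, -0.0865,  0.0671]), 'tool_rot': array([1.797773e+02, 1.525000e-01, 8.997330e+01]), 'force': array([ 0.0372, -0.35  ,  0.3914]), 'wrist_torque': array([-0.1183, -0.055 , -0.0019]), 'grip_width': np.float64(0.0235)}
```

Request:
{"name": "servo_tool", "arguments": {"plan": [[[0.015,0,0,-0.02,0],[0.015,0,0,-0.045,0],[0.015,0,0,-0.07,0],[0.015,0,0,-0.1,0],[0.015,0,0,-0.12,0],[0.015,0,0,-0.12,0],[0.015,0,0,-0.12,0],[0.015,0,0,-0.12,0]]]}}

```text
time_s: 4.2
tool_pos: [0.4994, -0.086, 0.186]
tool_rot: [179.9, 0.1, 90.0]
force: [-0.3, -0.2, -1.7]
grip_width: 0.0239
```

```bash
python3 -c "
from h import *
st();to(.535,.1,.187,110)
b=snap('side','pics/s2.png')['image'];print(b.shape)
c=np.load('side.npz');T=c['camera_from_world'];p=T[:3,:3]@[.5,-.0865,.15]+T[:3,3];print(c['mtx']@[p[0]/-p[2],-p[1]/-p[2],1])
W=cv2.resize(b[200:320,220:360],None,fx=5,fy=5,interpolation=cv2.INTER_CUBIC)
cv2.imwrite('pics/z3.png',W[...,::-1])"
```

```text
{'time_s': np.float64(4.2), 'qpos': array([-28.9033,   1.4548,  36.4594, 107.31  ,  -0.7792,  71.3803,
         7.7676]), 'tool_pos': array([ 0.4994, -0.086 ,  0.186 ]), 'tool_rot': array([1.798766e+02, 1.435000e-01, 8.997330e+01]), 'force': array([-0.2547, -0.1673, -1.7194]), 'wrist_torque': array([-0.0868,  0.0329, -0.0579]), 'grip_width': np.float64(0.0239)}
delta [ 0.1861  0.0355 -0.0014] turn -0.35
(420, 560, 3)
[282.77215787 270.32136789   1.        ]
```

View pics/z3.png

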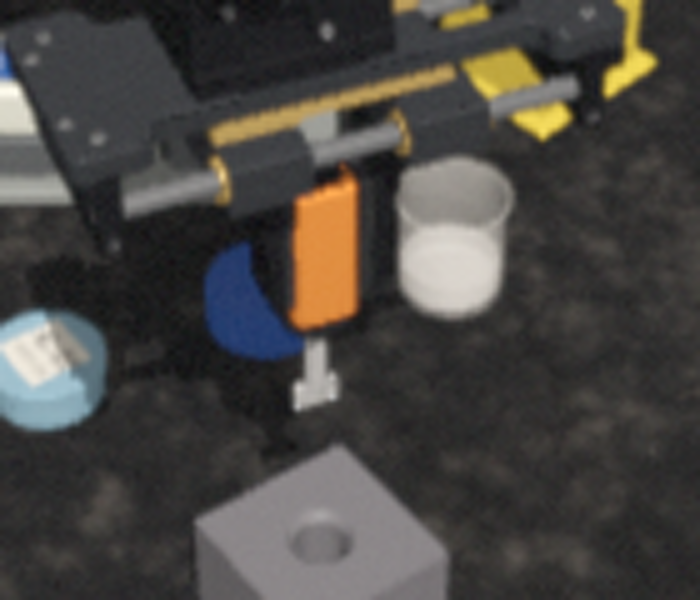

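Blade width runs along world x (tool yaw 90), so blade = tool − 90. I'll move above the cam with tool yaw 62.

```bash
python3 -c "
from h import *
st();to(.570,.203,.175,62)"
```

```text
{'time_s': np.float64(4.25), 'qpos': array([-28.9005,   1.4866,  36.4578, 107.3351,  -0.7744,  71.3833,
         7.765 ]), 'tool_pos': array([ 0.4991, -0.0861,  0.1856]), 'tool_rot': array([1.799328e+02, 1.596000e-01, 8.997080e+01]), 'force': array([ 0.3667,  0.2134, -1.2673]), 'wrist_torque': array([-0.0638,  0.0313,  0.0303]), 'grip_width': np.float64(0.0236)}
delta [0.2891 0.0707 0.0098] turn 0.488
```

Request:
{"name": "servo_tool", "arguments": {"plan": [[[0.015,0.03,0.007,0,0.05],[0.015,0.065,0.016,0,0.1],[0.015,0.1,0.025,0,0.17],[0.015,0.135,0.033,0.002,0.24],[0.015,0.17,0.041,0.004,0.3],[0.015,0.205,0.05,0.006,0.36],[0.015,0.24,0.058,0.01,0.42],[0.015,0.27,0.065,0.01,0.488],[0.015,0.289,0.071,0.01,0.488],[0.015,0.289,0.071,0.01,0.488],[0.015,0.289,0.071,0.01,0.488],[0.015,0.289,0.071,0.01,0.488]]]}}

```text
time_s: 5.25
tool_pos: [0.5696, 0.2014, 0.1734]
tool_rot: [179.9, 0.3, 62.0]
force: [-0.1, -0.2, -0.9]
grip_width: 0.0238
```

```bash
python3 -c "
from h import *
st();to(.570,.203,.132,62)"
```

```text
{'time_s': np.float64(5.25), 'qpos': array([-44.3357,  15.2846,  26.4232,  94.5413,  -6.8179,  71.9776,
       -44.6283]), 'tool_pos': array([0.5696, 0.2014, 0.1734]), 'tool_rot': array([179.9169,   0.2836,  61.9615]), 'force': array([-0.086 , -0.2358, -0.944 ]), 'wrist_torque': array([-0.1561,  0.0332, -0.0105]), 'grip_width': np.float64(0.0238)}
delta [ 0.0018 -0.0005  0.0414] turn -0.001
```

Request:
{"name": "servo_tool", "arguments": {"plan": [[[0.015,0.002,0,0.02,0],[0.015,0.002,0,0.041,0],[0.015,0.002,0,0.044,0],[0.015,0.002,0,0.044,0],[0.015,0.002,0,0.044,0]]]}}

```text
time_s: 5.67
tool_pos: [0.5708, 0.2018, 0.13]
tool_rot: [179.9, 0.3, 61.9]
force: [0.8, 0.2, 0.1]
grip_width: 0.0235
```

```bash
python3 -c "
from h import *
st()
a=snap('top','pics/t3.png')['image'];b=snap('side','pics/s3.png')['image']
W=np.hstack([cv2.resize(a[190:250,215:275],(400,400),interpolation=3),cv2.resize(b[190:250,225:285],(400,400),interpolation=3)])
cv2.imwrite('pics/z4.png',W[...,::-1])"
```

```text
{'time_s': np.float64(5.6667), 'qpos': array([-43.879 ,  17.4741,  26.0533,  97.1728,  -7.9269,  67.3666,
       -43.9267]), 'tool_pos': array([0.5708, 0.2018, 0.13  ]), 'tool_rot': array([179.8972,   0.2789,  61.8665]), 'force': array([0.8344, 0.2489, 0.0527]), 'wrist_torque': array([-0.0847,  0.0772, -0.0363]), 'grip_width': np.float64(0.0235)}
```

View pics/z4.png

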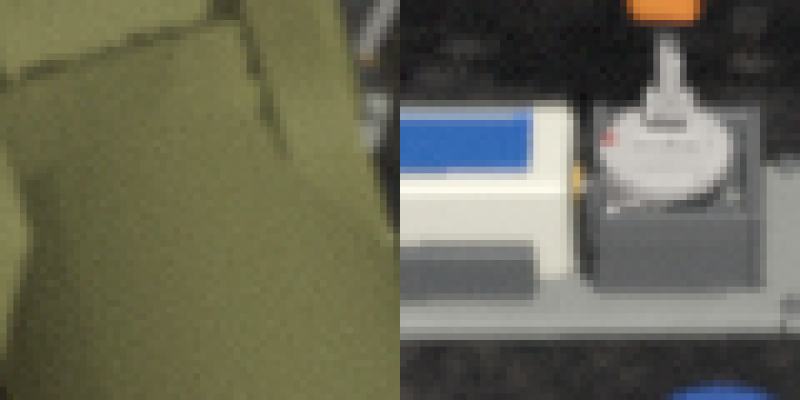

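```bash
python3 -c "
from h import *
C=dict(np.load('side.npz'))
T=C['camera_from_world'];K=C['mtx']
def px(p):
    q=T[:3,:3]@p+T[:3,3];return (K@[q[0]/-q[2],-q[1]/-q[2],1])[:2]
print('tip by ray',ray(C,265.05,208.75,.069))
print('disc px',ray(C,225+266*.15,190+152*.15,.055))
# slot darkness column
g=cv2.cvtColor(C['image'],cv2.COLOR_RGB2GRAY);print(g[200:222,254:278])
print(px(np.array([.5708,.2018,.069])),px(np.array([.57,.2035,.055])))
"
```

```text
tip by ray [0.57083573 0.19534027 0.069     ]
disc px [0.57106186 0.19782751 0.055     ]
[[ 31  20  29  26  27  27  26  27  35  89 167 179 171  89  32  29  22  29
   27  30  39  44  49  57]
 [ 27  32  23  32  24  31  28  27  45  91 165 179 170  87  34  27  30  32
   27  30  33  26  36  34]
 [ 28  27  27  25  30  28  25  37  80 100 165 179 166  98  57  35  34  36
   37  33  39  34  39  33]
 [ 28  30  28  32  28  26  30  66 147 137 167 180 169 144 113  62  38  37
   40  43  50  48  46  48]
 [ 35  37  32  28  30  25  36  86 186 176 174 175 175 187 160  86  47  40
   40  47  48  47  54  55]
 [ 64  65  47  43  46  54  61  99 181 179 177 169 175 180 170 108  76  66
   61  61  61  61  66  66]
 [103 102  81  88 107 129 135 133 190 178 176 178 179 181 185 153 134 115
  103  98  97  99 102  92]
 [106 108 102 136 166 190 190 148 181 157 162 170 170 172 188 192 185 169
  145 127 123 122 124 109]
 [107 113 120 164 192 198 195 162 139 129 131 130 130 140 190 197 196 192
  173 132 106 101 101 106]
 [104 115 156 188 199 198 201 198 173 166 166 161 161 168 197 200 198 191
  194 173 124 103  97 108]
 
[... 567 characters left out ...]
95 197 201
  191 165 117  97  78 105]
 [ 99 125 145 167 190 196 199 201 201 203 202 202 202 204 203 193 194 190
  165 138 105  95  75 103]
 [110 115 133 150 163 174 190 199 203 204 202 203 203 204 201 189 179 162
  120 103 105  97  79 103]
 [108 104 121 124 142 158 169 178 183 188 189 189 187 186 176 165 157 120
   83 101 127 112  88 105]
 [104 100 121 122 133 142 157 161 164 169 170 169 165 161 127 106  85  74
   82 112 139 137 100 101]
 [101  98 140 137 144 155 158 133 123 125 126 112  92  86  76  72  67  79
  102 109 121 108  94 103]
 [ 93 112 175 158 120 117 116 120 110 118 105  90  88  89  88  91  90 107
  107 106 106 113 100 102]]
[264.07427683 207.22859991] [263.64888923 211.56088689]
```

```bash
python3 -c "
from h import *
st();to(.570,.203,.117,62)"
```

```text
{'time_s': np.float64(5.7667), 'qpos': array([-43.9009,  17.4405,  26.0397,  97.1013,  -7.9336,  67.3533,
       -43.9253]), 'tool_pos': array([0.5715, 0.2026, 0.1309]), 'tool_rot': array([179.8369,   0.1801,  61.9095]), 'force': array([-0.6101,  0.0828, -1.7111]), 'wrist_torque': array([-0.1066,  0.0713,  0.0017]), 'grip_width': np.float64(0.024)}
delta [-0.0003 -0.0015  0.0139] turn -0.002
```

Request:
{"name": "servo_tool", "arguments": {"plan": [[[0.015,0,-0.0015,0,0],[0.015,0,-0.0015,0.005,0],[0.015,0,-0.0015,0.01,0],[0.015,0,-0.0015,0.014,0],[0.015,0,-0.0015,0.014,0],[0.015,0,-0.0015,0.014,0]]]}}

```text
time_s: 6.27
tool_pos: [0.5699, 0.2032, 0.1164]
tool_rot: [179.9, 0.2, 61.9]
force: [0.1, 0.2, -0.4]
grip_width: 0.0239
```

```bash
python3 -c "
from h import *
st();to(.570,.203,.112,62)"
```

```text
{'time_s': np.float64(6.2667), 'qpos': array([-43.854 ,  18.0883,  25.8644,  98.0813,  -8.2628,  65.8299,
       -43.7875]), 'tool_pos': array([0.5699, 0.2032, 0.1164]), 'tool_rot': array([179.8604,   0.2177,  61.9123]), 'force': array([ 0.06  ,  0.2071, -0.3744]), 'wrist_torque': array([-0.17  ,  0.1397, -0.0321]), 'grip_width': np.float64(0.0239)}
delta [-0.0001  0.0001  0.0044] turn -0.002
```

Request:
{"name": "servo_tool", "arguments": {"plan": [[[0.015,0,0,0.001,0],[0.015,0,0,0.002,0],[0.015,0,0,0.003,0],[0.015,0,0,0.003,0]]]}}

```text
time_s: 6.6
tool_pos: [0.5703, 0.2032, 0.1157]
tool_rot: [179.9, 0.2, 61.9]
force: [-3.2, -1.2, 10.8]
grip_width: 0.0235
```

```bash
python3 -c "
from h import *
st();to(.570,.203,.1105,62)"
```

```text
{'time_s': np.float64(6.6), 'qpos': array([-43.8168,  18.1389,  25.8619,  98.1172,  -8.3398,  65.7107,
       -43.7212]), 'tool_pos': array([0.5703, 0.2032, 0.1157]), 'tool_rot': array([1.798636e+02, 1.586000e-01, 6.190760e+01]), 'force': array([-3.1671, -1.215 , 10.8204]), 'wrist_torque': array([-0.3826,  1.1259, -0.0351]), 'grip_width': np.float64(0.0235)}
delta [-0.0003 -0.0001  0.0052] turn -0.002
```

Request:
{"name": "servo_tool", "arguments": {"plan": [[[0.015,-0.0005,-0.0005,0.002,0],[0.015,-0.001,-0.001,0.002,0],[0.015,-0.0015,-0.001,0.002,0],[0.015,-0.002,-0.001,0.002,0],[0.015,-0.002,-0.001,0.002,0]]]}}

```text
time_s: 7.02
tool_pos: [0.5698, 0.2029, 0.1158]
tool_rot: [179.8, -0.1, 61.9]
force: [-0.9, 1.4, 7.0]
grip_width: 0.0237
```

```bash
python3 -c "
from h import *
st();to(.570,.203,.1105,62)"
```

```text
{'time_s': np.float64(7.0167), 'qpos': array([-43.8331,  17.8928,  25.8652,  98.3965,  -8.3249,  65.4318,
       -43.6924]), 'tool_pos': array([0.5698, 0.2029, 0.1158]), 'tool_rot': array([ 1.797634e+02, -5.480000e-02,  6.191880e+01]), 'force': array([-0.9159,  1.4055,  7.0056]), 'wrist_torque': array([0.1145, 0.2253, 0.0045]), 'grip_width': np.float64(0.0237)}
delta [0.0001 0.0001 0.0053] turn -0.001
```

Request:
{"name": "servo_tool", "arguments": {"plan": [[[0.015,0,0,0.003,0.06],[0.015,0,0,0.003,0.1],[0.015,0,0,0.003,0.03],[0.015,0,0,0.003,-0.05],[0.015,0,0,0.003,-0.1],[0.015,0,0,0.003,-0.05],[0.015,0,0,0.003,0],[0.015,0,0,0.003,0]]]}}

```text
time_s: 7.68
tool_pos: [0.5707, 0.204, 0.1135]
tool_rot: [179.7, -0.2, 61.9]
force: [1.5, 2.1, 1.1]
grip_width: 0.0239
```

```bash
python3 -c "
from h import *
st();to(.570,.203,.1105,62)
b=snap('side','pics/s4.png')['image']
W=np.hstack([cv2.resize(b[180:240,225:285],(600,600),interpolation=3)])
cv2.imwrite('pics/z5.png',W[...,::-1])"
```

```text
{'time_s': np.float64(7.6833), 'qpos': array([-43.8048,  18.0396,  25.8091,  98.4994,  -8.4644,  65.0416,
       -43.6991]), 'tool_pos': array([0.5707, 0.204 , 0.1135]), 'tool_rot': array([179.7003,  -0.2073,  61.8664]), 'force': array([1.5142, 2.0862, 1.1374]), 'wrist_torque': array([ 0.4519, -0.3121,  0.0343]), 'grip_width': np.float64(0.0239)}
delta [-0.0012 -0.0001  0.003 ] turn -0.002
```

View pics/z5.png

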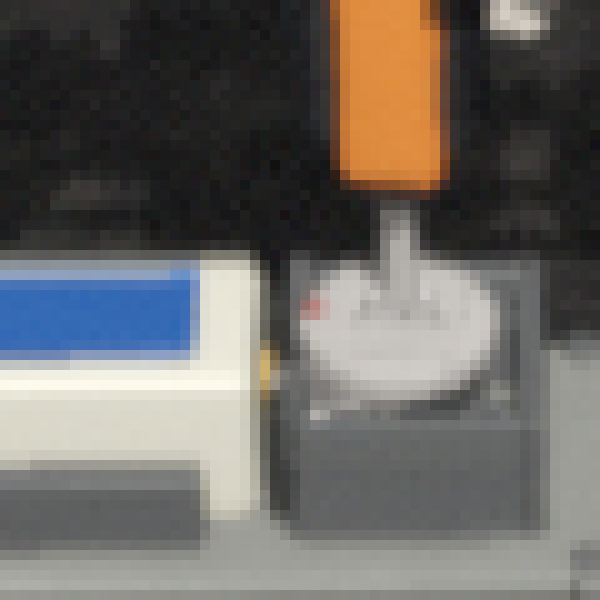

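The blade has dropped into the slot, so I'll go deeper.

Request:
{"name": "servo_tool", "arguments": {"plan": [[[0.015,0,0,0.002,0],[0.015,0,0,0.003,0.04],[0.015,0,0,0.003,-0.04],[0.015,0,0,0.003,0],[0.015,0,0,0.003,0]]]}}

```text
time_s: 8.15
tool_pos: [0.5705, 0.2042, 0.1099]
tool_rot: [179.7, -0.2, 62.0]
force: [1.7, 2.2, -1.6]
grip_width: 0.0236
```

```bash
python3 -c "
from h import *
st();to(.570,.203,.1105,62)"
```

```text
{'time_s': np.float64(8.15), 'qpos': array([-43.7435,  18.2412,  25.7246,  98.6867,  -8.5595,  64.6964,
       -43.5186]), 'tool_pos': array([0.5705, 0.2042, 0.1099]), 'tool_rot': array([179.7231,  -0.1875,  62.0009]), 'force': array([ 1.7181,  2.1638, -1.6292]), 'wrist_torque': array([ 0.4386, -0.2693,  0.0179]), 'grip_width': np.float64(0.0236)}
delta [-0.0013  0.0001 -0.0006] turn 0.0
```

Request:
{"name": "servo_tool", "arguments": {"plan": [[[0.015,0.0005,0,0,0.05],[0.015,0.0005,0,0,0.1],[0.015,0.0005,0,0,0.15],[0.015,0.0005,0,0,0.2],[0.015,0.0005,0,0,0.25],[0.015,0.0005,0,0,0.3],[0.015,0.0005,0,0,0.3]]]}}

```text
time_s: 8.73
tool_pos: [0.5706, 0.2052, 0.1096]
tool_rot: [179.8, -0.3, 44.8]
force: [1.1, 1.7, -1.2]
grip_width: 0.0238
```

```bash
python3 -c "
from h import *
st()"
```

```text
{'time_s': np.float64(8.7333), 'qpos': array([-45.9483,  18.6104,  28.3627,  98.7176,  -9.5911,  64.7608,
       -59.9391]), 'tool_pos': array([0.5706, 0.2052, 0.1096]), 'tool_rot': array([179.8112,  -0.2694,  44.8425]), 'force': array([ 1.1091,  1.7451, -1.226 ]), 'wrist_torque': array([ 0.5416, -0.1896,  0.0533]), 'grip_width': np.float64(0.0238)}
```

Request:
{"name": "servo_tool", "arguments": {"plan": [[[0.015,0.0005,0,0,0.04],[0.015,0.0005,0,0,0.08],[0.015,0.0005,0,0,0.12],[0.015,0.0005,0,0,0.16],[0.015,0.0005,0,0,0.2],[0.015,0.0005,0,0,0.2]]]}}

```text
time_s: 9.23
tool_pos: [0.5704, 0.2054, 0.1095]
tool_rot: [179.9, -0.2, 33.5]
force: [-0.0, 1.2, 1.7]
grip_width: 0.024
```

```bash
python3 -c "
from h import *
st()"
```

```text
{'time_s': np.float64(9.2333), 'qpos': array([-47.405 ,  18.8949,  30.1494,  98.716 , -10.2934,  64.8998,
       -70.7847]), 'tool_pos': array([0.5704, 0.2054, 0.1095]), 'tool_rot': array([179.8886,  -0.2316,  33.4664]), 'force': array([-0.0159,  1.1992,  1.6702]), 'wrist_torque': array([0.1789, 0.2874, 0.0596]), 'grip_width': np.float64(0.024)}
```

Request:
{"name": "servo_tool", "arguments": {"plan": [[[0.015,0,0,0,0.04],[0.015,0,0,0,0.08],[0.015,0,0,0,0.12],[0.015,0,0,0,0.16],[0.015,0,0,0,0.16]]]}}

```text
time_s: 9.65
tool_pos: [0.5702, 0.2056, 0.1096]
tool_rot: [179.9, -0.2, 24.4]
force: [-0.8, 1.4, 1.7]
grip_width: 0.0239
```

```bash
python3 -c "
from h import *
st()"
```

```text
{'time_s': np.float64(9.65), 'qpos': array([-48.5864,  19.0964,  31.6011,  98.7561, -10.8673,  64.9793,
       -79.4059]), 'tool_pos': array([0.5702, 0.2056, 0.1096]), 'tool_rot': array([179.9418,  -0.2265,  24.4062]), 'force': array([-0.8198,  1.3742,  1.7346]), 'wrist_torque': array([0.2772, 0.2328, 0.0991]), 'grip_width': np.float64(0.0239)}
```

Request:
{"name": "servo_tool", "arguments": {"plan": [[[0.015,0,0,0,0.03],[0.015,0,0,0,0.06],[0.015,0,0,0,0.06],[0.015,0,0,0,0.06]]]}}

```text
time_s: 9.98
tool_pos: [0.5701, 0.2057, 0.1096]
tool_rot: [180.0, -0.2, 21.1]
force: [0.1, 1.3, 0.4]
grip_width: 0.0237
```

```bash
python3 -c "
from h import *
st()"
```

```text
{'time_s': np.float64(9.9833), 'qpos': array([-49.0125,  19.174 ,  32.1245,  98.7718, -11.0767,  65.0093,
       -82.5215]), 'tool_pos': array([0.5701, 0.2057, 0.1096]), 'tool_rot': array([179.9593,  -0.2196,  21.1317]), 'force': array([0.0763, 1.2565, 0.3924]), 'wrist_torque': array([0.3254, 0.1841, 0.0509]), 'grip_width': np.float64(0.0237)}
```

Request:
{"name": "servo_tool", "arguments": {"plan": [[[0.015,0,0,0,0.03],[0.015,0,0,0,0.06],[0.015,0,0,0,0.06],[0.015,0,0,0,0.06]]]}}

```text
time_s: 10.32
tool_pos: [0.57, 0.2058, 0.1096]
tool_rot: [180.0, -0.2, 17.8]
force: [-0.9, 0.9, 0.1]
grip_width: 0.0244
```

```bash
cat >>h.py <<'E'
def tq(n=6):
    L=[]
    for _ in range(n):
        o=readout.get_obs();L.append(np.r_[o['wrist_torque'][2],o['force'],o['tool_pos'][:3]]);read_camera('side')
    L=np.array(L);print(L[:,0].round(3),'Mz',L[:,0].mean().round(3),'F',L[:,1:4].mean(0).round(1),'p',L[:,4:].mean(0).round(4),'yaw',o['tool_rot'][2].round(1),'t',o['time_s'])
E
python3 -c "
from h import *
tq()"
```

```text
[0.099 0.11  0.175 0.124 0.108 0.065] Mz 0.113 F [-0.3  1.2  0.7] p [0.57   0.2058 0.1096] yaw 17.7 t 10.5667
```

Request:
{"name": "servo_tool", "arguments": {"plan": [[[0.015,0,0,0,0.03],[0.015,0,0,0,0.06],[0.015,0,0,0,0.06],[0.015,0,0,0,0.06]]]}}

```text
time_s: 10.95
tool_pos: [0.57, 0.2058, 0.1096]
tool_rot: [180.0, -0.2, 14.4]
force: [-0.4, 1.5, 1.3]
grip_width: 0.024
```

```bash
python3 -c "
from h import *
tq()"
```

```text
[0.115 0.122 0.136 0.12  0.099 0.1  ] Mz 0.115 F [-0.6  2.   1. ] p [0.57   0.2058 0.1096] yaw 14.3 t 11.2
```

Request:
{"name": "servo_tool", "arguments": {"plan": [[[0.015,0,0,0,0.03],[0.015,0,0,0,0.05],[0.015,0,0,0,0.05],[0.015,0,0,0,0.05]]]}}

```text
time_s: 11.58
tool_pos: [0.5699, 0.2059, 0.1095]
tool_rot: [-180.0, -0.2, 11.5]
force: [-1.2, 1.9, 1.0]
grip_width: 0.0236
```

```bash
python3 -c "
from h import *
tq()"
```

```text
[0.198 0.19  0.179 0.178 0.207 0.155] Mz 0.185 F [-0.5  1.6  1. ] p [0.5699 0.2059 0.1096] yaw 11.5 t 11.8333
```

Request:
{"name": "servo_tool", "arguments": {"plan": [[[0.015,0,0,0,0.02],[0.015,0,0,0,0.04],[0.015,0,0,0,0.04],[0.015,0,0,0,0.04]]]}}

```text
time_s: 12.22
tool_pos: [0.5699, 0.206, 0.1096]
tool_rot: [-180.0, -0.2, 9.2]
force: [-1.1, 1.1, 2.3]
grip_width: 0.0236
```

```bash
python3 -c "
from h import *
tq()"
```

```text
[0.232 0.209 0.215 0.257 0.182 0.26 ] Mz 0.226 F [-0.9  1.8  1.4] p [0.5699 0.2059 0.1096] yaw 9.2 t 12.4667
```

Request:
{"name": "servo_tool", "arguments": {"plan": [[[0.015,0,0,0,0.02],[0.015,0,0,0,0.04],[0.015,0,0,0,0.04],[0.015,0,0,0,0.04]]]}}

```text
time_s: 12.85
tool_pos: [0.5698, 0.206, 0.1096]
tool_rot: [-180.0, -0.2, 6.9]
force: [-1.0, 2.0, 1.6]
grip_width: 0.0234
```

```bash
python3 -c "
from h import *
tq()"
```

```text
[0.341 0.352 0.334 0.32  0.316 0.373] Mz 0.339 F [-1.3  2.1  1.2] p [0.5699 0.206  0.1096] yaw 6.9 t 13.1
```

Firm at 0.34 Nm. I'll unload the blade within its slot play and lift out.

Request:
{"name": "servo_tool", "arguments": {"plan": [[[0.015,0,0,0,-0.03],[0.015,0,0,0,-0.06],[0.015,0,0,0,-0.06]]]}}

```text
time_s: 13.4
tool_pos: [0.5699, 0.2059, 0.1096]
tool_rot: [-180.0, -0.2, 10.3]
force: [-0.9, 1.1, 1.0]
grip_width: 0.024
```

```bash
python3 -c "
from h import *
tq()"
```

```text
[0.161 0.105 0.074 0.11  0.088 0.084] Mz 0.104 F [-0.8  1.9  1.3] p [0.5699 0.2059 0.1096] yaw 10.3 t 13.65
```

Request:
{"name": "servo_tool", "arguments": {"plan": [[[0.015,0,0,0,-0.03],[0.015,0,0,0,-0.05],[0.015,0,0,0,-0.05]]]}}

```text
time_s: 13.95
tool_pos: [0.5699, 0.2058, 0.1095]
tool_rot: [-180.0, -0.2, 13.2]
force: [0.0, 1.5, 0.8]
grip_width: 0.0235
```

```bash
python3 -c "
from h import *
tq()"
```

```text
[ 0.075 -0.063  0.03   0.055  0.065  0.025] Mz 0.031 F [-0.5  1.5  1.2] p [0.5699 0.2058 0.1095] yaw 13.1 t 14.2
```

Free; lift straight up.

Request:
{"name": "servo_tool", "arguments": {"plan": [[[0.015,0,0,-0.005,0],[0.015,0,0,-0.01,0],[0.015,0,0,-0.02,0],[0.015,0,0,-0.04,0],[0.015,0,0,-0.06,0],[0.015,0,0,-0.08,0],[0.015,0,0,-0.08,0],[0.015,0,0,-0.08,0]]]}}

```text
time_s: 14.92
tool_pos: [0.5705, 0.2053, 0.1913]
tool_rot: [-180.0, -0.4, 13.1]
force: [-0.7, 0.1, -0.9]
grip_width: 0.0239
```

```bash
python3 -c "
from h import *
st();to(.5002,-.0865,.187,90)
b=snap('side','pics/s5.png')['image']
W=cv2.resize(b[150:250,195:295],(600,600),interpolation=3)
cv2.imwrite('pics/z6.png',W[...,::-1])"
```

```text
{'time_s': np.float64(14.9167), 'qpos': array([-51.2041,  15.2496,  34.5089,  93.6395,  -8.9406,  73.5258,
       -92.0544]), 'tool_pos': array([0.5705, 0.2053, 0.1913]), 'tool_rot': array([-179.9702,   -0.3594,   13.0932]), 'force': array([-0.7375,  0.1349, -0.9406]), 'wrist_torque': array([-0.0507,  0.1733, -0.0555]), 'grip_width': np.float64(0.0239)}
delta [-0.1346  0.2683  0.0033] turn -1.342
```

View pics/z6.png

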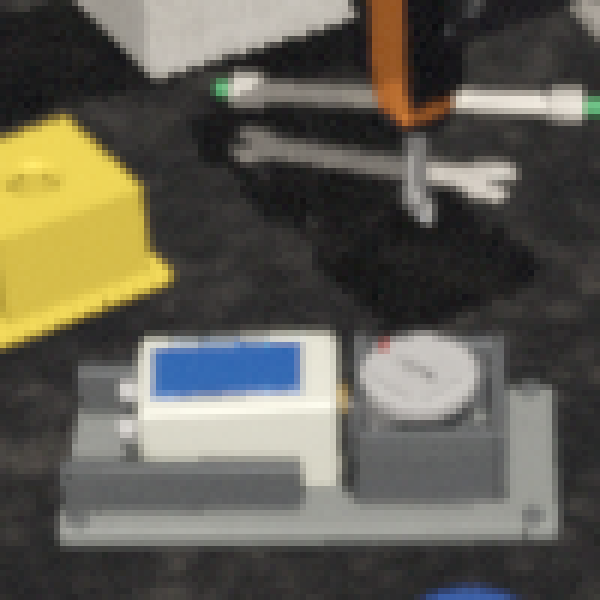

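Request:
{"name": "servo_tool", "arguments": {"plan": [[[0.015,-0.012,0.025,0,-0.12],[0.015,-0.024,0.05,0,-0.24],[0.015,-0.036,0.075,0,-0.36],[0.015,-0.05,0.1,0,-0.48],[0.015,-0.062,0.125,0,-0.6],[0.015,-0.075,0.15,0,-0.72],[0.015,-0.088,0.175,0,-0.84],[0.015,-0.1,0.2,0,-0.95],[0.015,-0.112,0.225,0.002,-1.06],[0.015,-0.125,0.25,0.003,-1.16],[0.015,-0.135,0.268,0.003,-1.26],[0.015,-0.135,0.268,0.003,-1.34]]]}}

```text
time_s: 15.97
tool_pos: [0.4962, -0.0922, 0.1852]
tool_rot: [180.0, 0.1, 89.7]
force: [-0.8, 0.6, -0.9]
grip_width: 0.0236
```

```bash
python3 -c "
from h import *
st();to(.5002,-.0865,.13,90)"
```

```text
{'time_s': np.float64(15.9667), 'qpos': array([-32.5518,   1.204 ,  40.9351, 107.6708,  -0.7738,  71.3738,
         8.3435]), 'tool_pos': array([ 0.4962, -0.0922,  0.1852]), 'tool_rot': array([1.799609e+02, 6.160000e-02, 8.971980e+01]), 'force': array([-0.794 ,  0.5898, -0.8649]), 'wrist_torque': array([-0.125 ,  0.0227,  0.0162]), 'grip_width': np.float64(0.0236)}
delta [0.0058 0.004  0.0552] turn -0.005
```

Settle at TCP z ≈ 0.13 (tip ≈ 19 mm above the hole) and look.

Request:
{"name": "servo_tool", "arguments": {"plan": [[[0.015,0.006,0.004,0,-0.005],[0.015,0.006,0.004,0.02,-0.005],[0.015,0.006,0.004,0.045,-0.005],[0.015,0.006,0.004,0.05,-0.005],[0.015,0.006,0.004,0.05,-0.005],[0.015,0.006,0.004,0.05,-0.005]]]}}

```text
time_s: 16.47
tool_pos: [0.5002, -0.0857, 0.1351]
tool_rot: [-180.0, 0.1, 90.0]
force: [0.2, 0.4, -0.4]
grip_width: 0.0241
```

```bash
python3 -c "
from h import *
st();to(.5002,-.0865,.117,90)
C=snap('side','pics/s6.png');b=C['image']
W=cv2.resize(b[240:340,235:335],(600,600),interpolation=3)
cv2.imwrite('pics/z7.png',W[...,::-1])"
```

```text
{'time_s': np.float64(16.4667), 'qpos': array([-32.0987,   4.9205,  40.9069, 110.7653,  -3.4355,  65.5602,
        10.1277]), 'tool_pos': array([ 0.5002, -0.0857,  0.1351]), 'tool_rot': array([-1.799768e+02,  9.000000e-02,  9.000080e+01]), 'force': array([ 0.2327,  0.4444, -0.3798]), 'wrist_torque': array([-0.1566,  0.0356, -0.042 ]), 'grip_width': np.float64(0.0241)}
delta [-0.0007 -0.      0.0181] turn 0.0
```

View pics/z7.png

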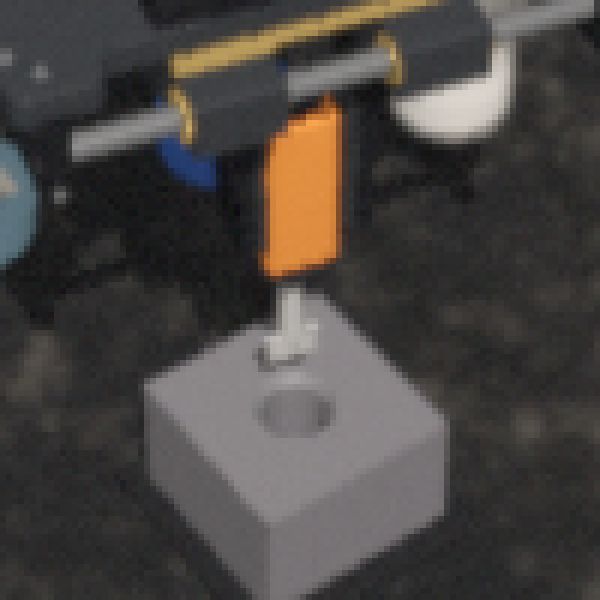

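```bash
python3 -c "
from h import *
C=dict(np.load('side.npz'))
a=ray(C,235+292/6,240+354/6,.074);b=ray(C,235+296.5/6,240+411/6,.05);print(a,b,a-b)"
```

```text
[ 0.50174673 -0.08680315  0.074     ] [ 0.50215786 -0.08967012  0.05      ] [-0.00041113  0.00286697  0.024     ]
```

Request:
{"name": "servo_tool", "arguments": {"plan": [[[0.015,-0.0018,0.0003,0,0],[0.015,-0.0018,0.0003,0.01,0],[0.015,-0.0018,0.0003,0.02,0],[0.015,-0.0018,0.0003,0.03,0],[0.015,-0.0018,0.0003,0.038,0],[0.015,-0.0018,0.0003,0.038,0]]]}}

```text
time_s: 17.02
tool_pos: [0.4994, -0.0877, 0.0955]
tool_rot: [-179.8, 0.1, 90.0]
force: [-1.0, 0.4, -0.8]
grip_width: 0.0241
```

```bash
python3 -c "
from h import *
st()"
```

```text
{'time_s': np.float64(17.0167), 'qpos': array([-31.12  ,   8.102 ,  40.9364, 113.0865,  -5.9127,  61.05  ,
        12.4086]), 'tool_pos': array([ 0.4994, -0.0877,  0.0955]), 'tool_rot': array([-1.798367e+02,  1.011000e-01,  8.999360e+01]), 'force': array([-1.0127,  0.4057, -0.76  ]), 'wrist_torque': array([-0.0967,  0.069 ,  0.0248]), 'grip_width': np.float64(0.0241)}
```

In the hole, no contact. I'll continue until just above collar rest.

Request:
{"name": "servo_tool", "arguments": {"plan": [[[0.015,0.0005,0.0005,0.01,0],[0.015,0.0005,0.0005,0.02,0],[0.015,0.0005,0.0005,0.026,0],[0.015,0.0005,0.0005,0.0275,0],[0.015,0.0005,0.0005,0.0275,0],[0.015,0.0005,0.0005,0.0275,0]]]}}

```text
time_s: 17.52
tool_pos: [0.4999, -0.0874, 0.068]
tool_rot: [-179.8, 0.1, 90.0]
force: [0.6, 0.3, -1.4]
grip_width: 0.0238
```

```bash
python3 -c "
from h import *
st()"
```

```text
{'time_s': np.float64(17.5167), 'qpos': array([-30.3703,  10.5925,  40.6217, 114.4513,  -7.9615,  57.8528,
        14.0206]), 'tool_pos': array([ 0.4999, -0.0874,  0.068 ]), 'tool_rot': array([-1.798468e+02,  1.146000e-01,  8.998370e+01]), 'force': array([ 0.6006,  0.2902, -1.4267]), 'wrist_torque': array([-0.1133,  0.0352,  0.0133]), 'grip_width': np.float64(0.0238)}
```

Release (about 1 mm drop at most), then rise.

Request:
{"name": "servo_tool", "arguments": {"plan": [[[0.015,0,0,0.001,0],[0.03,0,0,0.001,0],[0.06,0,0,0.001,0],[0.06,0,0,0.001,0],[0.06,0,0,0.001,0],[0.06,0,0,-0.02,0],[0.06,0,0,-0.05,0],[0.06,0,0,-0.09,0],[0.06,0,0,-0.13,0],[0.06,0,0,-0.16,0],[0.06,0,0,-0.16,0],[0.06,0,0,-0.16,0]]]}}

```text
time_s: 18.52
tool_pos: [0.5016, -0.0871, 0.2299]
tool_rot: [179.9, 0.1, 90.0]
force: [-0.3, 0.4, -0.2]
grip_width: 0.0598
```

```bash
python3 -c "
from h import *
st()
b=snap('side','pics/s8.png')['image']
W=cv2.resize(b[180:350,180:350],(600,600),interpolation=3)
cv2.imwrite('pics/z8.png',W[...,::-1])"
```

```text
{'time_s': np.float64(18.5167), 'qpos': array([-33.6664,  -0.238 ,  40.8126, 103.5562,   0.2112,  76.5215,
         7.0903]), 'tool_pos': array([ 0.5016, -0.0871,  0.2299]), 'tool_rot': array([1.799044e+02, 6.220000e-02, 8.999310e+01]), 'force': array([-0.25  ,  0.3771, -0.1555]), 'wrist_torque': array([-0.1157,  0.0915,  0.0303]), 'grip_width': np.float64(0.0598)}
```

View pics/z8.png

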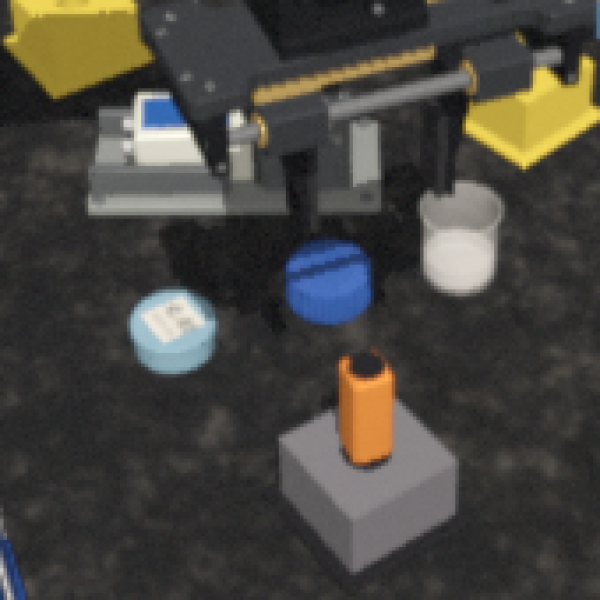

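The driver is upright with its collar on the block at crop (368,458). The bystanders look undisturbed and the gripper is clear.

```bash
python3 -c "
from h import *
print(env.sign_off())"
```

```text
the job is handed in; nothing more can be done
None
```

I turned the cam clockwise with the screwdriver until it went firm, put the screwdriver back in its stand and handed the job in at about 18.5 s. No verdict was reported.

- **Seating:** The blade first caught on the rim of the slot, at about 11 N. A small wiggle let it drop in, and it ended about 6 mm deep with almost no down force.
- **Clamping:** Drawing the cartridge in took about 0.11 Nm. The torque then climbed over roughly 0.13 rad, and I stopped at an average of 0.34 Nm, with single readings from 0.32 to 0.37.
- **Final checks:** I turned the blade back until the torque read about 0.03 Nm before lifting it out. The picture after that shows the cam turned and the cartridge drawn up to it. The last picture shows the screwdriver upright with its collar on the stand, the bystanders apparently undisturbed and the gripper clear.
- **Not measured directly:** I judged the clamp force on the bolt only from the wrist torque. The cameras and the arm disagreed by 2–3 mm on the cam and hole positions, but both fits still worked.

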